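# Lid on the dough hook case

## Task

The dough hook is already packed in its long open white case. Close the case up: take the long lid, not the short one, by its rib and set it on the case, lengthwise along it, so that its plug sits inside the walls and the brim lies flat on the rim all round, then let go. Leave the case, the short lid and the glass cup where they stand.

Things in the scene. Friction and masses are not known exactly. Their poses are not given: they have to be found in the camera images.
- long_lid: The lid that fits: white plastic, lying right way up on the shelf. Under it a plug 170 x 70 mm, 10 mm deep; above that a flat oblong brim 240 (x) x 140 (y) mm, 6 mm thick; on top, in the middle, one upright grip rib 70 mm long (along x), 16 mm wide (along y) and 30 mm tall. Origin: centre of the plug's underside, so the brim is from 10 to 16 mm and the rib from 16 to 46 mm above it. z is up, x along the length. Either way round is the same. Mass about 0.15 to 0.3 kg.
- case: The open white plastic dough hook case, a loose oblong box 212 (x) x 112 (y) mm, 70 mm tall, walls 4 mm, with a steel dough hook lying inside well below the rim (under 50 mm above the shelf). Origin: centre of its underside on the shelf; z is up, x along its length. The long lid's plug goes inside the walls with 17 mm of play each way; seated, the lid's origin is 60 mm above the case's origin. Mass 0.6 to 0.9 kg.
- short_lid: A bystander: the lid of another box, also white plastic, brim square 130 x 130 mm, with the same plug depth (plug 80 x 80 mm), brim thickness and grip rib as the long lid. Origin: centre of its plug's underside. It does not fit the case; leave it.
- custard_cup: A bystander: small glass custard cup, 84 mm across, 58 mm tall, standing upright at the far side of the shelf. Origin: centre of its underside. Leave it.
There are look-alikes about, which are no part of the job. Leave any pink or turquoise look-alike of the case alone.

How it is judged:
By the outcome, as a careful person would: the job done as asked, in the order asked, and still so for the second after the job is handed in, with the robot touching nothing.
It also fails if it takes over 43 s, if anything falls off the work surface, if the arm or the gripper's body presses on something with over 40 N, if the wrist force passes 120 N, or if a joint passes its speed limit or range.

## Robot

A 6-joint arm with a two-finger parallel gripper is mounted at the origin on the work surface. World frame = base frame: x ahead of the robot, y to its left, z up, the work surface at z = 0. Lengths are in m, angles in rad, forces in N, time in s.
With the tool pointing down it reaches from about 0.425 to 0.925 m from the base axis. Payload 12.5 kg.
Tool frame: the origin (TCP) lies at the very end of the fingers, on their centre line; the grasp point (between the pads) lies 19 mm behind it (manip.tcp_to_grasp is the distance from the TCP to the grasp point, in m); z points along the fingers, y is the line along which they close (so a half turn about z gives the same grasp; the last joint's range is limited). The gripper opens to 85 mm and grips with 20 to 120 N. Pads are 22 mm wide; open, the fingers measure 114 mm over their backs; the gripper's body (76 mm by 85 mm) begins 54 mm behind the grasp point. The pads swing forward as they close: fully open they stand 13 mm farther back than shut.
Start: joints at [-1.347, 0.491, 1.559, -0, 1.092, -0.106], TCP at [0.202, -0.591, 0.231] pointing down, gripper open.
Joint ranges: [-3.1, 3.1], [-0.84, 2.19], [0.05, 2.79], [-1.13, 4.28], [0.06, 2.93], [-2.69, 2.69]. Speed limits (rad/s): [2.22, 2.22, 2.79, 3.14, 3.14, 3.14].

## Interface

Orientations are given as a rotation vector (axis times angle).
In Python, from rig import monitor, read_camera, close_job, manip gives the robot as it stands.
- The arm moves only by the tool drive_tool, never from a script. Its argument "motion" is a list of rows, each an object with "linear": the shift along the tool's x, y, z in units of 30 mm (1.0 is 30 mm), a list of three; "turn": the turn about the tool's z in units of 6 degrees (1.0 is 6 degrees); "claw": the closure, from -1 (fully open) to 1 (shut). In form: [{"linear": [dx, dy, dz], "turn": turn, "claw": claw}, ...]. A call has 1 to 20 rows; each row is the pose to reach, as a shift and turn from the pose commanded when the call began, along the tool's axes at that moment; what a row does not reach only later rows make up. A row lasts 1/12 s, in which the tool goes at most 41.7 mm and 7.16 degrees, less where a joint would pass 70% of its speed; a pose out of reach is approached as far as the arm can. A call with a gripper value outside its range is refused whole. The fingers move at their own pace and stop on an object; the grip force is fixed at half the most. Time passes only in rows, so rows that repeat a pose let the fingers close. It gives the time, the measured TCP pose, the force, the opening and the grip force at its end, in the units of the state.
- monitor.get_obs(): the state, without advancing time (a new reading comes with each control period).
- read_camera(name): name is "scene" or "top" or "wrist"; returns a dict with "img" (420x560x3 uint8, blue, green, red), "vfov" (degrees; the focal length in pixels is half the picture's height over the tangent of half this angle, whatever the lens; pixels are square), "cx", "cy" (the principal point, pixels), "T" (4x4, takes a point from camera to world coordinates). Camera axes: x right, y up, looking along -z (the intrinsics and any distortion apply to the point x, -y, -z); pixel columns grow to the right and rows downward; lengths in m; the calibration is good to about 2 mm. The wrist camera is an equidistant fisheye: a pixel r from the principal point sees the ray r / f radians off the axis. A picture is of the moment at which its call begins. There is no depth.
- close_job(): hands the job in; it is judged then, once.
The state is a dict: "time_s": time; "q": joint angles; "joint_vel": joint speeds; "joint_efforts": joint torques, N m; "eef_pos": TCP position; "eef_rot": TCP orientation; "ft_force": force on the tool from outside, world axes, zero at the start; "ft_torque": the same for the moment, N m; "opening": finger opening in m; "finger_force": force on a finger pad.
Only numpy, scipy, OpenCV 4.12 (cv2) and the standard library are available. Lean on these libraries where they do the work, as an engineer would, in place of code of your own. Each camera call takes 0.05 s, during which the arm holds its last target. There are 200 camera calls.

## Working session

There is one attempt and no reset: what is moved stays moved. The work goes in short steps, Python scripts to look and compute and a tool call to move; the robot and the scene stay as the last step left them, time stands still between calls to the robot, and variables do not carry over. Pictures are saved under pics/ and viewed, at most 10 in all, crops included, and the job is handed in when it is done.

Besides the shell and the picture viewer there is one more tool, called after "Emit:" as name(argument=value, ...), one argument or row to a line, values as JSON. drive_tool: Moves the arm, as the interface text tells. Its arguments: {"type":"object","properties":{"motion":{"type":"array"}},"required":["motion"]}

```bash
mkdir -p pics; cat > h.py <<'E'
import numpy as np, cv2, json
from rig import monitor, read_camera, manip
def grab(n, tag):
    c=read_camera(n); cv2.imwrite(f'pics/{tag}.png',c['img']); np.savez(f'pics/{tag}.npz',**{k:c[k] for k in('img','vfov','cx','cy','T')}); return c
def ray(c,u,v,fish=False):
    f=210/np.tan(np.radians(float(c['vfov']))/2); x=(u-float(c['cx']))/f; y=(v-float(c['cy']))/f
    if fish:
        r=np.hypot(x,y); s=np.sin(r)/max(r,1e-9); d=np.array([x*s,-y*s,-np.cos(r)])
    else: d=np.array([x,-y,-1.])
    T=np.array(c['T']); return T[:3,3],T[:3,:3]@d
def hit(c,u,v,z,fish=False):
    o,d=ray(c,u,v,fish); return o+d*(z-o[2])/d[2]
def proj(c,P):
    f=210/np.tan(np.radians(float(c['vfov']))/2); T=np.array(c['T']); p=(np.atleast_2d(P)-T[:3,3])@T[:3,:3]
    return np.c_[float(c['cx'])+f*p[:,0]/-p[:,2], float(c['cy'])-f*p[:,1]/-p[:,2]]
E
python3 - <<'E'
from h import *
a=grab('scene','s0');b=grab('top','t0')
for c in(a,b): print(c['vfov'],c['cx'],c['cy'],np.round(c['T'],3).tolist())
print(monitor.get_obs()['eef_rot'],monitor.get_obs()['time_s'])
E
```

```text
45.48727919846968 280.8688099701515 206.0617718463194 [[0.851, -0.45, 0.272, 0.902], [0.526, 0.713, -0.465, -0.813], [0.015, 0.538, 0.843, 1.266], [0.0, 0.0, 0.0, 1.0]]
44.40541002476434 284.04279730033153 212.77307001050815 [[-0.034, 0.978, -0.204, 0.188], [-0.999, -0.034, 0.005, -0.109], [-0.002, 0.204, 0.979, 1.582], [0.0, 0.0, 0.0, 1.0]]
[-3.09795049e+00 -5.15512110e-01  1.16438238e-04] 0.1
```

View pics/s0.png

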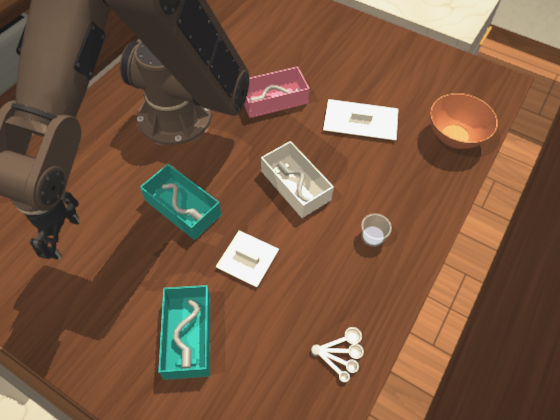

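View pics/t0.png

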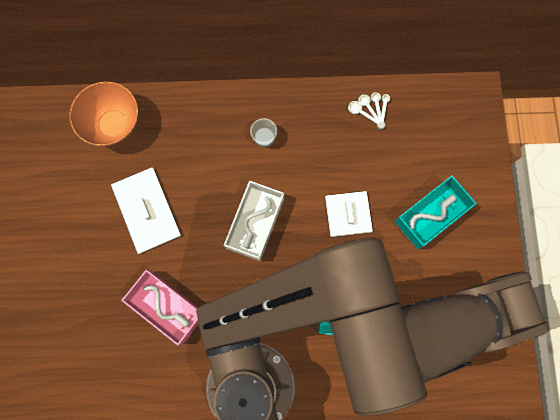

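Scene candidates:
- **Lids:** an oblong white lid (top 145,210; scene 361,120) and a square white lid (top 349,214; scene 248,259). The oblong one is the long lid.
- **Cases:** a white one (top 255,220; scene 297,180), a pink one (top 162,307) and turquoise ones (top 436,211 and one under the arm). The white one is the target.

Next I'll measure both and check the choice in a close crop.

```bash
cat > m.py <<'E'
from h import *
from scipy.optimize import least_squares
def pose(polys,z,L,W,g):
    # fit rectangle pose to corner pixels seen by several cameras
    def cs(p):
        c,s=np.cos(p[2]),np.sin(p[2]); q=np.array([[1,1],[1,-1],[-1,-1],[-1,1]])*[L/2,W/2]
        return np.c_[q@np.array([[c,s],[-s,c]])+p[:2],np.full(4,z)]
    def r(p):
        out=[]
        for c,px in polys:
            D=np.linalg.norm(proj(c,cs(p))[None]-px[:,None],axis=2); out+=list(D.min(1))
        return out
    s=least_squares(r,g); return s.x,np.array(r(s.x))
def blob(c,seed,box,thr=0.0,lo=150):
    im=c['img'].astype(int); m=((im.min(2)>lo)&(im.max(2)-im.min(2)<60)).astype(np.uint8)
    k=np.zeros_like(m);x0,y0,x1,y1=box;k[y0:y1,x0:x1]=1;m*=k
    n,l,st,_=cv2.connectedComponentsWithStats(m); i=1+np.argmax(st[1:,4]); m=(l==i).astype(np.uint8)
    cn=max(cv2.findContours(m,0,2)[0],key=cv2.contourArea); h=cv2.convexHull(cn)
    for e in np.linspace(1,25,100):
        a=cv2.approxPolyDP(h,e,True)
        if len(a)<=4: break
    return a[:,0].astype(float)
E
python3 - <<'E'
from m import *
a=dict(np.load('pics/s0.npz'));b=dict(np.load('pics/t0.npz'))
for nm,bb,sb,z,L,W in(('lid',(100,160,190,260),(315,95,405,145),.016,.24,.14),('case',(215,175,295,270),(252,135,340,222),.07,.212,.112),('short',(318,185,380,240),(210,225,285,290),.016,.13,.13)):
    for lo in (110,) if nm=='case' else (150,):
        pt=blob(b,None,bb,lo=lo);ps=blob(a,None,sb,lo=lo)
    w=np.array([hit(b,*p,z)[:2] for p in pt]); w2=np.array([hit(a,*p,z)[:2] for p in ps])
    print(nm,pt.tolist(),ps.tolist()); 
    for q in(w,w2): print(' ctr',q.mean(0).round(4),'sides',np.linalg.norm(q-np.roll(q,1,0),axis=1).round(3))
    e=w-np.roll(w,1,0); k=np.argmax(np.linalg.norm(e,axis=1)); g=[*w.mean(0),np.arctan2(e[k,1],e[k,0])]
    for po in([(b,pt)],[(a,ps)],[(b,pt),(a,ps)]):
        x,r=pose(po,z,L,W,g); print('  ',x.round(4),r.round(1))
im=b['img'][150:270,100:300]; im2=a['img'][85:225,240:410]
cv2.imwrite('pics/crop.png',np.hstack([cv2.resize(im,(480,288),interpolation=2),cv2.resize(im2[:,:],(310,288))]))
E
```

```text
lid [[152.0, 168.0], [179.0, 235.0], [138.0, 253.0], [111.0, 184.0]] [[328.0, 99.0], [397.0, 108.0], [396.0, 139.0], [323.0, 129.0]]
 ctr [0.5389 0.3164] sides [0.137 0.235 0.135 0.239]
 ctr [0.5419 0.3148] sides [0.138 0.236 0.139 0.239]
   [0.539  0.3164 0.3814] [1.1 0.9 0.9 0.4]
   [0.5419 0.3149 0.3908] [0.5 0.7 0.1 0.3]
   [0.5403 0.3161 0.3847] [1.5 1.1 0.5 0.4 1.  0.6 0.5 0.7]
case [[249.0, 181.0], [283.0, 193.0], [259.0, 259.0], [224.0, 245.0]] [[289.0, 141.0], [333.0, 186.0], [302.0, 217.0], [262.0, 171.0]]
 ctr [ 0.4862 -0.0252] sides [0.209 0.11  0.212 0.112]
 ctr [ 0.5022 -0.0457] sides [0.142 0.21  0.141 0.196]
   [ 0.4862 -0.0253  2.7588] [0.3 0.5 0.4 0.8]
   [ 0.5021 -0.0469  2.8144] [6.  5.5 6.  6.8]
   [ 0.4931 -0.0337  2.7831] [ 3.   4.   4.8  3.2  1.8  1.8  9.7 11.4]
short [[366.0, 191.0], [372.0, 230.0], [330.0, 235.0], [325.0, 196.0]] [[238.0, 231.0], [278.0, 248.0], [257.0, 286.0], [216.0, 266.0]]
 ctr [ 0.5063 -0.3159] sides [0.13  0.125 0.131 0.124]
 ctr [ 0.5084 -0.3172] sides [0.124 0.127 0.128 0.128]
   [ 0.5064 -0.3159  1.6528] [0.7 0.9 0.8 1. ]
   [ 0.5083 -0.317   1.6677] [1.1 0.7 0.4 1.1]
   [ 0.5074 -0.3164  1.6608] [1.2 0.5 0.9 1.2 1.5 0.6 0.2 1.1]
```

View pics/crop.png

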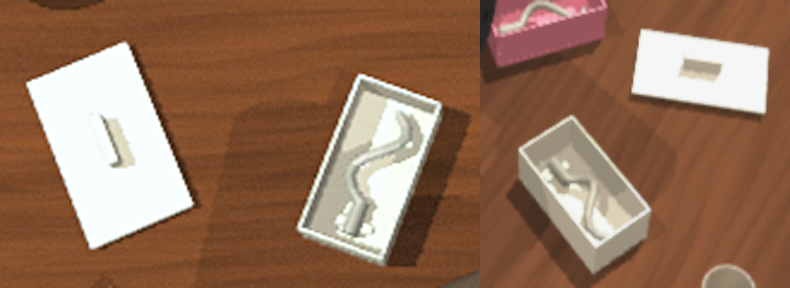

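The crop confirms it: the oblong lid with its lengthwise rib is at crop (110,145), and the white case with the hook is at (370,170). The lid pose agrees in both views. The case needs its rim corners for the scene view.

```bash
cat >> h.py <<'E'
from scipy.spatial.transform import Rotation as Ro
def go(p,yaw=None):
    o=monitor.get_obs(); R=Ro.from_rotvec(o['eef_rot']).as_matrix(); d=R.T@(np.array(p)-o['eef_pos'])/.03
    y=np.arctan2(R[1,0],R[0,0]); t=0 if yaw is None else -np.degrees((yaw-y+np.pi/2)%np.pi-np.pi/2)/6
    return d.round(2),round(t,2)
E
python3 - <<'E'
from m import *
a=dict(np.load('pics/s0.npz'));b=dict(np.load('pics/t0.npz'))
ps=np.array([(262,158),(291,142),(333,187),(303.6,201.7)]); pt=np.array([[249,181],[283,193],[259,259],[224,245.]])
for po in([(b,pt)],[(a,ps)],[(b,pt),(a,ps)]):
    x,r=pose(po,.07,.212,.112,[.486,-.025,2.759]); print(x.round(4),r.round(1))
print(go([.55,-.15,.2],.385),go([.54,.316,.16],.385),go([.54,.316,.022],.385))
E
```

```text
[ 0.4862 -0.0253  2.7588] [0.3 0.5 0.4 0.8]
[ 0.4918 -0.0239  2.7494] [1.6 1.8 1.3 3.2]
[ 0.489  -0.0245  2.755 ] [1.2 0.9 1.4 0.9 2.4 2.3 1.2 3. ]
(array([ 15.73, -10.16,   1.04]), np.float64(-0.53)) (array([ 20.44, -24.96,   2.39]), np.float64(-0.53)) (array([ 20.44, -24.96,   6.99]), np.float64(-0.53))
```

Emit:
drive_tool(
  motion=[
    {"linear": [15.7, -10.2, 1.0], "turn": -0.5, "claw": -1},
    {"linear": [15.7, -10.2, 1.0], "turn": -0.5, "claw": -1},
    {"linear": [15.7, -10.2, 1.0], "turn": -0.5, "claw": -1},
    {"linear": [15.7, -10.2, 1.0], "turn": -0.5, "claw": -1},
    {"linear": [15.7, -10.2, 1.0], "turn": -0.5, "claw": -1},
    {"linear": [15.7, -10.2, 1.0], "turn": -0.5, "claw": -1},
    {"linear": [15.7, -10.2, 1.0], "turn": -0.5, "claw": -1},
    {"linear": [15.7, -10.2, 1.0], "turn": -0.5, "claw": -1},
    {"linear": [15.7, -10.2, 1.0], "turn": -0.5, "claw": -1},
    {"linear": [15.7, -10.2, 1.0], "turn": -0.5, "claw": -1},
    {"linear": [15.7, -10.2, 1.0], "turn": -0.5, "claw": -1},
    {"linear": [15.7, -10.2, 1.0], "turn": -0.5, "claw": -1},
    {"linear": [15.7, -10.2, 1.0], "turn": -0.5, "claw": -1},
    {"linear": [15.7, -10.2, 1.0], "turn": -0.5, "claw": -1},
    {"linear": [15.7, -10.2, 1.0], "turn": -0.5, "claw": -1},
    {"linear": [15.7, -10.2, 1.0], "turn": -0.5, "claw": -1},
  ],
)

```text
time_s: 1.43
eef_pos: [0.5492, -0.1482, 0.2008]
eef_rot: [-3.083, -0.6, 0.001]
ft_force: [-0.2, -0.1, -0.4]
opening: 0.0852
finger_force: 0.0
```

```bash
python3 -c "
from h import *
o=monitor.get_obs();print(o['q'],o['eef_pos'],o['time_s'],go([.54,.316,.16],.385))"
```

```text
[-3.79643908e-01  4.45184773e-01  1.73419412e+00 -1.91631545e-04
  9.63128819e-01  8.06706370e-01] [ 0.54920056 -0.14822217  0.20077279] 1.4333 (array([  5.52, -14.46,   1.36]), np.float64(-0.0))
```

Emit:
drive_tool(
  motion=[
    {"linear": [5.5, -14.5, 1.4], "turn": 0, "claw": -1},
    {"linear": [5.5, -14.5, 1.4], "turn": 0, "claw": -1},
    {"linear": [5.5, -14.5, 1.4], "turn": 0, "claw": -1},
    {"linear": [5.5, -14.5, 1.4], "turn": 0, "claw": -1},
    {"linear": [5.5, -14.5, 1.4], "turn": 0, "claw": -1},
    {"linear": [5.5, -14.5, 1.4], "turn": 0, "claw": -1},
    {"linear": [5.5, -14.5, 1.4], "turn": 0, "claw": -1},
    {"linear": [5.5, -14.5, 1.4], "turn": 0, "claw": -1},
    {"linear": [5.5, -14.5, 1.4], "turn": 0, "claw": -1},
    {"linear": [5.5, -14.5, 1.4], "turn": 0, "claw": -1},
    {"linear": [5.5, -14.5, 1.4], "turn": 0, "claw": -1},
    {"linear": [5.5, -14.5, 1.4], "turn": 0, "claw": -1},
    {"linear": [5.5, -14.5, 1.4], "turn": 0, "claw": -1},
    {"linear": [5.5, -14.5, 1.4], "turn": 0, "claw": -1},
    {"linear": [5.5, -14.5, 1.4], "turn": 0, "claw": -1},
  ],
)

```text
time_s: 2.68
eef_pos: [0.5401, 0.3141, 0.1593]
eef_rot: [3.084, 0.594, -0.001]
ft_force: [-0.4, -0.6, 0.5]
opening: 0.0857
finger_force: 0.0
```

```bash
python3 -c "
from h import *
c=grab('wrist','w1');g=grab('top','t1');print(c['vfov'],c['cx'],c['cy'],np.round(c['T'],3).tolist())
o=monitor.get_obs();print(o['q'],o['eef_pos'],o['time_s'],go([.54,.316,.022],.385))"
```

```text
65.70646984690485 282.2817913801961 206.03555228753822 [[0.371, 0.895, 0.249, 0.603], [-0.929, 0.357, 0.1, 0.34], [0.0, -0.268, 0.963, 0.302], [0.0, 0.0, 0.0, 1.0]]
[ 4.21061544e-01  5.66440843e-01  1.63478336e+00 -2.58800695e-04
  9.40296571e-01  1.61194490e+00] [0.54030447 0.31412182 0.15955571] 2.7833 (array([ 0.01, -0.06,  4.59]), np.float64(-0.05))
```

View pics/w1.png

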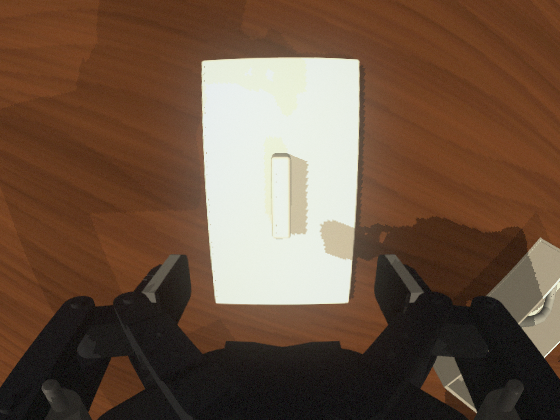

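The wrist view shows the lid's brim corners at (202,61), (359,60), (349,303) and (215,303), and the rib top running from (281,155) to (281,237).

```bash
python3 -c "
from h import *
c=dict(np.load('pics/w1.npz'))
w=np.array([hit(c,*p,.016,True)[:2] for p in((202,61),(359,60),(349,303),(215,303))]);e=w-np.roll(w,1,0)
print(w.mean(0),np.linalg.norm(e,axis=1),np.arctan2(e[:,1],e[:,0]))
r=np.array([hit(c,*p,.046,True)[:2] for p in((281,155),(281,237))]);d=r[0]-r[1]
print(r.mean(0),np.linalg.norm(d),np.arctan2(d[1],d[0]))
for y in (.385,.38,.36):print(go([*w.mean(0),.022],y))"
```

```text
[0.54184903 0.31616142] [0.23791096 0.13820008 0.23859369 0.14013711] [ 0.381658   -1.18560013 -2.75181292  1.95112793]
[0.54355276 0.31693254] 0.06885882416134373 0.37919270225905877
(array([ 0.07, -0.04,  4.59]), np.float64(-0.05))
(array([ 0.07, -0.04,  4.59]), np.float64(0.0))
(array([ 0.07, -0.04,  4.59]), np.float64(0.19))
```

Emit:
drive_tool(
  motion=[
    {"linear": [0.07, -0.05, 1.2], "turn": 0, "claw": -1},
    {"linear": [0.07, -0.05, 2.4], "turn": 0, "claw": -1},
    {"linear": [0.07, -0.05, 3.4], "turn": 0, "claw": -1},
    {"linear": [0.07, -0.05, 4.2], "turn": 0, "claw": -1},
    {"linear": [0.07, -0.05, 4.58], "turn": 0, "claw": -1},
    {"linear": [0.07, -0.05, 4.58], "turn": 0, "claw": -1},
    {"linear": [0.07, -0.05, 4.58], "turn": 0, "claw": 1},
    {"linear": [0.07, -0.05, 4.58], "turn": 0, "claw": 1},
    {"linear": [0.07, -0.05, 4.58], "turn": 0, "claw": 1},
    {"linear": [0.07, -0.05, 4.58], "turn": 0, "claw": 1},
    {"linear": [0.07, -0.05, 4.58], "turn": 0, "claw": 1},
    {"linear": [0.07, -0.05, 4.58], "turn": 0, "claw": 1},
    {"linear": [0.07, -0.05, 4.58], "turn": 0, "claw": 1},
    {"linear": [0.07, -0.05, 4.58], "turn": 0, "claw": 1},
    {"linear": [0.07, -0.05, 4.58], "turn": 0, "claw": 1},
    {"linear": [0.07, -0.05, 4.58], "turn": 0, "claw": 1},
  ],
)

```text
time_s: 4.12
eef_pos: [0.5416, 0.3182, 0.0228]
eef_rot: [-3.084, -0.597, -0.002]
ft_force: [-0.5, -0.3, 6.7]
opening: 0.0148
finger_force: 59.9
```

Emit:
drive_tool(
  motion=[
    {"linear": [0, 0, -0.4], "turn": 0, "claw": 1},
    {"linear": [0, 0, -1.0], "turn": 0, "claw": 1},
    {"linear": [0, 0, -1.8], "turn": 0, "claw": 1},
    {"linear": [0, 0, -2.6], "turn": 0, "claw": 1},
    {"linear": [0, 0, -3.4], "turn": 0, "claw": 1},
    {"linear": [0, 0, -4.2], "turn": 0, "claw": 1},
    {"linear": [0, 0, -4.8], "turn": 0, "claw": 1},
    {"linear": [0, 0, -5.0], "turn": 0, "claw": 1},
    {"linear": [0, 0, -5.0], "turn": 0, "claw": 1},
    {"linear": [0, 0, -5.0], "turn": 0, "claw": 1},
  ],
)

```text
time_s: 4.95
eef_pos: [0.5408, 0.3179, 0.1714]
eef_rot: [3.084, 0.597, -0.001]
ft_force: [-0.2, -0.3, -3.3]
opening: 0.0146
finger_force: 58.7
```

```bash
python3 -c "
from h import *
c=grab('wrist','w2');g=grab('top','t2');grab('scene','s2')
o=monitor.get_obs();print(o['eef_pos'],o['opening'],o['ft_force'],o['ft_torque'],go([.49,-.0247,.172],2.755))"
```

```text
[0.54072082 0.31780302 0.17044733] 0.014945364591591079 [ 0.20461878 -0.15473323 -2.06146644] [-0.00077643  0.00672878  0.02669311] (array([-5.83,  9.96, -0.04]), np.float64(7.34))
```

View pics/w2.png

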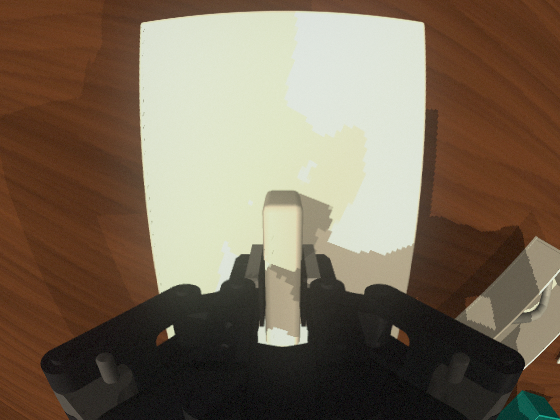

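View pics/t2.png

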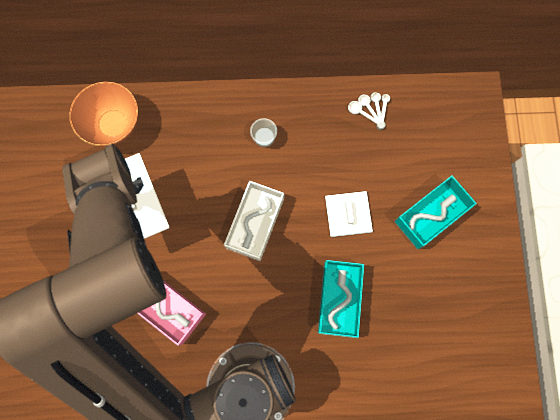

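The lid hangs level in the fingers, with its front brim corners at (140,22) and (425,22). The top view shows the case still at (255,220).

```bash
python3 -c "
from h import *
c=dict(np.load('pics/w2.npz'))
w=np.array([hit(c,*p,.164,True)[:2] for p in((140,22),(425,22))]);d=w[0]-w[1];n=np.array([d[1],-d[0]])/np.linalg.norm(d)
o=monitor.get_obs();R=Ro.from_rotvec(o['eef_rot']).as_matrix();print(np.linalg.norm(d),n,np.arctan2(R[1,0],R[0,0]))
for s in(1,-1):
  L=w.mean(0)+s*.12*n;print(L,R.T@(np.r_[L,0]-np.r_[o['eef_pos'][:2],0]))
print(go([.489,-.0247,.172],2.755))"
```

```text
0.13908293058053176 [0.92791678 0.3727874 ] 0.3821433014716851
[0.76305929 0.40741071] [ 2.39715561e-01 -2.31716858e-04 -5.72671907e-04]
[0.54035926 0.31794174] [-2.83752040e-04 -2.63542297e-04  6.28178616e-07]
(array([-5.86,  9.95, -0.04]), np.float64(7.34))
```

Emit:
drive_tool(
  motion=[
    {"linear": [-0.25, 0.4, 0], "turn": 0.3, "claw": 1},
    {"linear": [-0.7, 1.2, 0], "turn": 0.9, "claw": 1},
    {"linear": [-1.2, 2.0, 0], "turn": 1.5, "claw": 1},
    {"linear": [-1.7, 2.9, 0], "turn": 2.1, "claw": 1},
    {"linear": [-2.2, 3.7, 0], "turn": 2.75, "claw": 1},
    {"linear": [-2.7, 4.6, 0], "turn": 3.4, "claw": 1},
    {"linear": [-3.2, 5.4, 0], "turn": 4.0, "claw": 1},
    {"linear": [-3.7, 6.3, 0], "turn": 4.6, "claw": 1},
    {"linear": [-4.2, 7.1, 0], "turn": 5.25, "claw": 1},
    {"linear": [-4.7, 8.0, 0], "turn": 5.9, "claw": 1},
    {"linear": [-5.2, 8.8, 0], "turn": 6.5, "claw": 1},
    {"linear": [-5.6, 9.5, 0], "turn": 7.0, "claw": 1},
    {"linear": [-5.8, 9.85, 0], "turn": 7.3, "claw": 1},
    {"linear": [-5.86, 9.95, 0], "turn": 7.34, "claw": 1},
    {"linear": [-5.86, 9.95, 0], "turn": 7.34, "claw": 1},
    {"linear": [-5.86, 9.95, 0], "turn": 7.34, "claw": 1},
    {"linear": [-5.86, 9.95, 0], "turn": 7.34, "claw": 1},
  ],
)

```text
time_s: 6.52
eef_pos: [0.4895, -0.0236, 0.1718]
eef_rot: [-3.084, 0.601, 0.0]
ft_force: [-0.1, -0.2, -2.8]
opening: 0.015
finger_force: 58.8
```

```bash
python3 -c "
from h import *
grab('scene','s3');grab('top','t3')
o=monitor.get_obs();print(o['q'],o['eef_pos'],o['opening'],o['ft_force'],go([.489,-.0247,.0835],2.755))
a=cv2.imread('pics/s3.png')[80:280,180:400];b=cv2.imread('pics/t3.png')[150:300,180:345]
cv2.imwrite('pics/c3.png',np.hstack([cv2.resize(a,(440,400),interpolation=2),cv2.resize(b,(355,400))[:, :355]]))"
```

```text
[-1.82941715e-01  3.80042042e-01  1.95168236e+00 -1.02177282e-06
  8.10020259e-01  1.77251678e+00] [ 0.48944943 -0.02353502  0.17179532] 0.014846091798611115 [-0.33152766 -0.33287377 -2.5108726 ] (array([0.  , 0.04, 2.94]), np.float64(0.02))
```

View pics/c3.png

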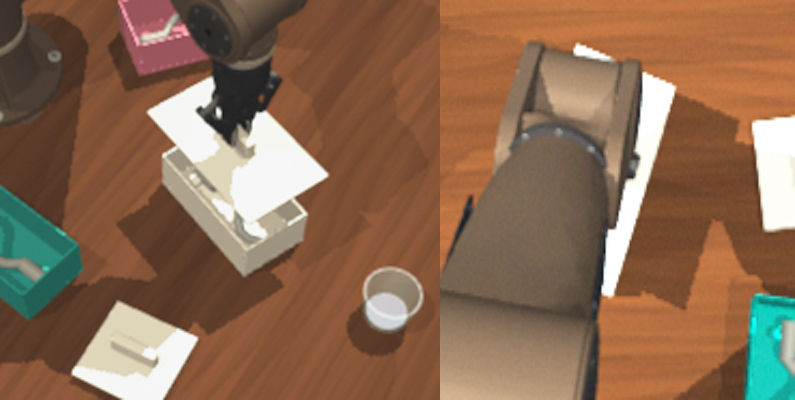

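In the crop the lid hangs parallel over the white case (left half, lid about (237,150), case about (235,215)). Lowering it slowly.

Emit:
drive_tool(
  motion=[
    {"linear": [0, 0.04, 0.4], "turn": 0, "claw": 1},
    {"linear": [0, 0.04, 0.9], "turn": 0, "claw": 1},
    {"linear": [0, 0.04, 1.4], "turn": 0, "claw": 1},
    {"linear": [0, 0.04, 1.9], "turn": 0, "claw": 1},
    {"linear": [0, 0.04, 2.3], "turn": 0, "claw": 1},
    {"linear": [0, 0.04, 2.5], "turn": 0, "claw": 1},
    {"linear": [0, 0.04, 2.65], "turn": 0, "claw": 1},
    {"linear": [0, 0.04, 2.75], "turn": 0, "claw": 1},
    {"linear": [0, 0.04, 2.85], "turn": 0, "claw": 1},
    {"linear": [0, 0.04, 2.92], "turn": 0, "claw": 1},
    {"linear": [0, 0.04, 2.95], "turn": 0, "claw": 1},
    {"linear": [0, 0.04, 2.95], "turn": 0, "claw": 1},
    {"linear": [0, 0.04, 2.95], "turn": 0, "claw": 1},
  ],
)

```text
time_s: 7.7
eef_pos: [0.489, -0.0256, 0.0836]
eef_rot: [3.083, -0.603, 0.001]
ft_force: [0.3, 0.2, -2.6]
opening: 0.0148
finger_force: 58.9
```

```bash
python3 -c "
from h import *
grab('scene','s4')
o=monitor.get_obs();print(o['eef_pos'],o['opening'],o['ft_force'],o['ft_torque'])
a=cv2.imread('pics/s4.png')[110:250,220:380]
cv2.imwrite('pics/c4.png',cv2.resize(a,(640,560),interpolation=2))"
```

```text
[ 0.4890668  -0.02564881  0.0836293 ] 0.014968696606749692 [ 0.32450548 -0.40141558 -2.65022315] [ 0.01566365  0.0217751  -0.01586726]
```

View pics/c4.png

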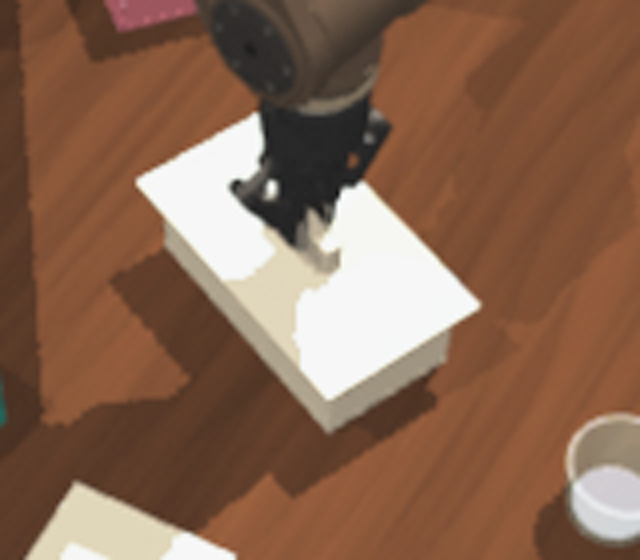

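The lid is sitting almost down on the case: brim flush above the walls, no contact force yet, about 1 mm to go. Next: lower the last bit, open, and back off.

Emit:
drive_tool(
  motion=[
    {"linear": [0, 0, 0.03], "turn": 0, "claw": 1},
    {"linear": [0, 0, 0.05], "turn": 0, "claw": 1},
    {"linear": [0, 0, 0.05], "turn": 0, "claw": 1},
    {"linear": [0, 0, 0.05], "turn": 0, "claw": 1},
  ],
)

```text
time_s: 8.08
eef_pos: [0.4891, -0.0257, 0.0828]
eef_rot: [3.083, -0.603, 0.002]
ft_force: [-2.6, -0.0, 10.5]
opening: 0.0149
finger_force: 60.7
```

Emit:
drive_tool(
  motion=[
    {"linear": [0, 0, 0], "turn": 0, "claw": 0.5},
    {"linear": [0, 0, 0], "turn": 0, "claw": 0},
    {"linear": [0, 0, 0], "turn": 0, "claw": -0.5},
    {"linear": [0, 0, 0], "turn": 0, "claw": -0.5},
    {"linear": [0, 0, 0], "turn": 0, "claw": -0.5},
    {"linear": [0, 0, 0], "turn": 0, "claw": -0.5},
    {"linear": [0, 0, 0], "turn": 0, "claw": -0.5},
    {"linear": [0, 0, 0], "turn": 0, "claw": -0.5},
  ],
)

```text
time_s: 8.75
eef_pos: [0.489, -0.0256, 0.0818]
eef_rot: [3.083, -0.603, -0.0]
ft_force: [-0.5, -0.3, -0.9]
opening: 0.0634
finger_force: 0.0
```

Contact came at exactly the seated height (TCP 0.0828 m). The fingers are open, so I'll retreat straight up and then aside.

Emit:
drive_tool(
  motion=[
    {"linear": [0, 0, -0.4], "turn": 0, "claw": -0.5},
    {"linear": [0, 0, -1.0], "turn": 0, "claw": -0.5},
    {"linear": [0, 0, -1.8], "turn": 0, "claw": -0.5},
    {"linear": [0, 0, -2.8], "turn": 0, "claw": -0.5},
    {"linear": [0, 0, -3.8], "turn": 0, "claw": -0.5},
    {"linear": [0, 0, -4.8], "turn": 0, "claw": -0.5},
    {"linear": [0, -2, -5], "turn": 0, "claw": -0.5},
    {"linear": [0, -4, -5], "turn": 0, "claw": -0.5},
    {"linear": [0, -6, -5], "turn": 0, "claw": -0.5},
    {"linear": [0, -8, -5], "turn": 0, "claw": -0.5},
    {"linear": [0, -9, -5], "turn": 0, "claw": -0.5},
    {"linear": [0, -9, -5], "turn": 0, "claw": -0.5},
    {"linear": [0, -9, -5], "turn": 0, "claw": -0.5},
  ],
)

```text
time_s: 9.83
eef_pos: [0.5915, 0.2285, 0.2315]
eef_rot: [-3.083, 0.6, -0.0]
ft_force: [0.2, 0.2, 0.2]
opening: 0.0642
finger_force: 0.0
```

```bash
python3 - <<'E'
from m import *
a=grab('scene','s5');b=grab('top','t5');print(monitor.get_obs()['time_s'],monitor.get_obs()['eef_pos'])
for c,box in((b,(205,160,310,280)),(a,(240,120,350,215))):
    p=blob(c,None,box,lo=165);q=np.array([hit(c,*x,.076)[:2] for x in p]);print(p.tolist(),q.mean(0),np.linalg.norm(q-np.roll(q,1,0),axis=1).round(3))
x=a['img'][90:240,210:370];y=b['img'][150:290,190:350]
cv2.imwrite('pics/c5.png',np.hstack([cv2.resize(x,(400,375),interpolation=2),cv2.resize(y,(400,375),interpolation=2)]))
E
```

```text
9.9333 [0.59111902 0.22753311 0.23106863]
[[246.0, 175.0], [289.0, 190.0], [261.0, 264.0], [218.0, 248.0]] [ 0.48614921 -0.02491505] [0.237 0.139 0.238 0.136]
[[289.0, 135.0], [338.0, 186.0], [303.0, 209.0], [254.0, 156.0]] [ 0.48876817 -0.02786855] [0.135 0.237 0.131 0.235]
```

View pics/c5.png

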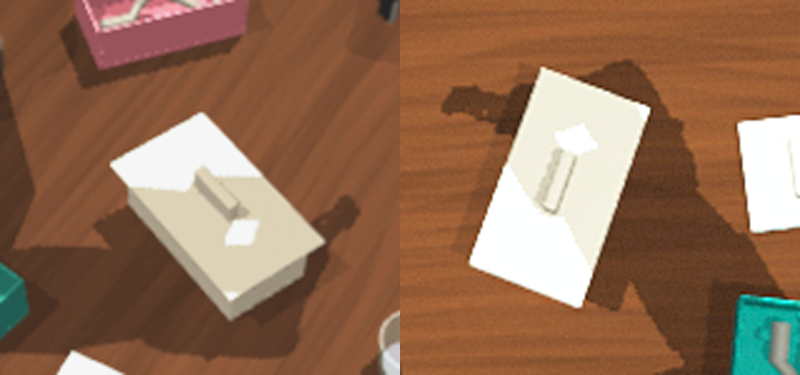

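The lid lies flat and is lengthwise on the case. Its top-view centre (0.486, -0.025) matches the case's own measurement, and the brim comes out at full size at the seated height.

```bash
python3 -c "
from rig import close_job
print(close_job())"
```

```text
the job is handed in; nothing more can be done
None
```

The long lid is seated lengthwise on the white case with its brim flat on the rim, the gripper has let go and is clear, and I handed the job in at about 10 s of robot time; no verdict came back.

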